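# Find the full shaker tin on the bench balance

### The job

One of the two alike sealed shaker tins is full and the other is mostly used up. Stand one tin on each pan of the bench balance, let go and wait until the balance has come to rest tipped to one side; then take the tin from the side that dropped and stand it upright on the small sheet pan, beside the bagel, leaving the lighter tin standing on its own pan. Set the tins down rather than dropping or toppling them, and leave the other things on the bench where they are.

Things in the scene. Friction and masses are not known exactly. Their poses are not given: they have to be found in the camera images.
- tin_a_center (a point): sealed plain aluminium shaker tin with a dark steel lid and a pale paper band, an upright cylinder 46 mm in diameter (lid rim 47 mm) and 76 mm tall; point at its centre, 38 mm above its underside, z along its axis. It stands on the bench to the robot's left. Outwardly the same as the other tin; either may be the full one (about 220 g; the other about 100 g).
- tin_b_center (a point): sealed plain aluminium shaker tin with a dark steel lid and a pale paper band, an upright cylinder 46 mm in diameter (lid rim 47 mm) and 76 mm tall; point at its centre, 38 mm above its underside, z along its axis. It stands on the bench to the robot's left. Outwardly the same as the other tin; either may be the full one (about 220 g; the other about 100 g).
- beam (a joint): tilt of the balance's beam, rad: 0 level (as when empty, a weak spring centres it), positive with the left pan down, negative with the right pan down, stops at +0.11 and -0.11. Any one tin alone, or the heavier of the two, takes its side fully down to the stop within about a second; it needs under 1 N.
- pan_left_top (a point): centre of the upper face of the balance's left (+y) pan, a flat rimless dark steel disc 100 mm in diameter, 4 mm thick. About 88 mm above the bench when level; it rides 13 mm down or up with the beam and stays level. The axes are those of the balance (its arm, 120 mm from pivot to pan, lies along y).
- pan_right_top (a point): the same for the right (-y) pan, 240 mm from the left one; it rises as the left one drops.
- tray_floor (a point): centre of the inner floor, 4 mm above the bench, of a small fixed aluminium sheet pan 240 mm (its x) by 165 mm (its y) with a 4 mm thick rim 18 mm high all round. A bagel lies on its far (+x) half; the near (-x) half is free: its middle is 65 mm from this point towards -x.
- bagel_tray_mid (a point): bystander: bagel on the far half of the sheet pan, 94 mm across, 34 mm thick; its centre.
- bagel_bench_mid (a point): bystander: bagel on the bench, 94 mm across, 34 mm thick; its centre.
- jar_mid (a point): bystander: closed glass jar 60 mm in diameter, 85 mm tall; its centre.
- can_mid (a point): bystander: food can 86 mm in diameter, 80 mm tall; its centre.
- bowl_mid (a point): bystander: white ceramic bowl 100 mm across, 45 mm high; its centre.
- scraper_mid (a point): bystander: bench scraper lying flat, steel blade 95 x 130 mm pointing from this point towards its +x (so towards the robot), wooden grip 28 x 110 x 24 mm; centre of the grip.
- roller_mid (a point): bystander: wooden rolling pin lying along its y, 320 mm long, 52 mm thick; its centre.

How it is judged (in metres and radians):
On the way:
1. both tins stand released on opposite pans and the balance is at rest, tipped to one side ((((horizontal distance between tin_a_center and pan_left_top below 0.045 m and z of tin_a_center in the frame of pan_left_top between 0.03 and 0.046 m and angle between tin_a_center's own z axis and vertical below 0.15 rad) and (horizontal distance between tin_b_center and pan_right_top below 0.045 m and z of tin_b_center in the frame of pan_right_top between 0.03 and 0.046 m and angle between tin_b_center's own z axis and vertical below 0.15 rad)) or ((horizontal distance between tin_b_center and pan_left_top below 0.045 m and z of tin_b_center in the frame of pan_left_top between 0.03 and 0.046 m and angle between tin_b_center's own z axis and vertical below 0.15 rad) and (horizontal distance between tin_a_center and pan_right_top below 0.045 m and z of tin_a_center in the frame of pan_right_top between 0.03 and 0.046 m and angle between tin_a_center's own z axis and vertical below 0.15 rad))) and contact force between each of tin_a, tin_b and the fingers below 0.05 N and linear speed of each of tin_a, tin_b below 0.03 m/s and (value of joint beam above 0.08 rad or value of joint beam below -0.08 rad)), for 0.3 s.
At the end, for the whole second after the job is handed in: The heavier tin stands upright (within 0.12 rad) on the sheet pan's floor (axis within 105 mm of its centre in x, 70 mm in y), bearing on it with over 1.45 N; the lighter stands upright on a balance pan, axis within 45 mm of its centre; both released and at rest ((((x of tin_a_center in the frame of tray_floor between -0.105 and 0.105 m and y of tin_a_center in the frame of tray_floor between -0.07 and 0.07 m and z of tin_a_center in the frame of tray_floor between 0.03 and 0.046 m and angle between tin_a_center's own z axis and vertical below 0.12 rad and contact force between tin_a and tray above 1.45 N and (contact force between tin_a and the fingers below 0.05 N and linear speed of tin_a below 0.03 m/s)) and (((horizontal distance between tin_b_center and pan_left_top below 0.045 m and z of tin_b_center in the frame of pan_left_top between 0.03 and 0.046 m and angle between tin_b_center's own z axis and vertical below 0.15 rad) or (horizontal distance between tin_b_center and pan_right_top below 0.045 m and z of tin_b_center in the frame of pan_right_top between 0.03 and 0.046 m and angle between tin_b_center's own z axis and vertical below 0.15 rad)) and (contact force between tin_b and the fingers below 0.05 N and linear speed of tin_b below 0.03 m/s))) or ((x of tin_b_center in the frame of tray_floor between -0.105 and 0.105 m and y of tin_b_center in the frame of tray_floor between -0.07 and 0.07 m and z of tin_b_center in the frame of tray_floor between 0.03 and 0.046 m and angle between tin_b_center's own z axis and vertical below 0.12 rad and contact force between tin_b and tray above 1.45 N and (contact force between tin_b and the fingers below 0.05 N and linear speed of tin_b below 0.03 m/s)) and (((horizontal distance between tin_a_center and pan_left_top below 0.045 m and z of tin_a_center in the frame of pan_left_top between 0.03 and 0.046 m and angle between tin_a_center's own z axis and vertical below 0.15 rad) or (horizontal distance between tin_a_center and pan_right_top below 0.045 m and z of tin_a_center in the frame of pan_right_top between 0.03 and 0.046 m and angle between tin_a_center's own z axis and vertical below 0.15 rad)) and (contact force between tin_a and the fingers below 0.05 N and linear speed of tin_a below 0.03 m/s))))); the robot touches nothing.
It fails at once if a tin is toppled (tilted more than 0.8 rad) (angle between any of tin_a_center, tin_b_center's own z axis and vertical above 0.8 rad).
It fails at once if a tin is dropped (out of the fingers and moving faster than 0.8 m/s, a fall of over 30 mm) ((linear speed of tin_a above 0.8 m/s and contact force between tin_a and the fingers below 0.05 N) or (linear speed of tin_b above 0.8 m/s and contact force between tin_b and the fingers below 0.05 N)).
It fails at once if another thing on the bench is shifted by more than 35 mm (distance of any of jar_mid, can_mid, bowl_mid, bagel_tray_mid, bagel_bench_mid, scraper_mid, roller_mid from where it was at the start of the episode above 0.035 m).
It also fails if it takes over 72 s, if anything falls off the work surface, if the arm or the gripper's body presses on something with over 40 N, if the wrist force passes 120 N, or if a joint passes its speed limit or range.

### The arm

A 7-joint arm with a two-finger parallel gripper is mounted at the origin on the work surface. World frame = base frame: x ahead of the robot, y to its left, z up, the work surface at z = 0. Lengths are in mm, angles in rad, forces in N, time in s.
With the tool pointing down it reaches from about 400 to 875 mm from the base axis. Payload 19.3 kg.
Tool frame: the origin (TCP) lies at the very end of the fingers, on their centre line; the grasp point (between the pads) lies 19 mm behind it (grip_point_offset is the z of the grasp point in the tool frame, in mm); z points along the fingers, y is the line along which they close (so a half turn about z gives the same grasp; the last joint's range is limited). The gripper opens to 85 mm and grips with 20 to 120 N. Pads are 22 mm wide; open, the fingers measure 114 mm over their backs; the gripper's body (76 mm by 85 mm) begins 54 mm behind the grasp point. The pads swing forward as they close: fully open they stand 13 mm farther back than shut.
Start: joints at [1.143, 0.521, -0.036, 1.599, 0.021, 1.021, -0.113], TCP at [218.856, -585.42, 231.291] pointing down, gripper open.
Joint ranges: [-2.91, 2.91], [-0.3, 2.13], [-1.5, 1.42], [0.17, 2.43], [-1.26, 4.41], [0.16, 1.93], [-2.52, 2.52]. Speed limits (rad/s): [1.89, 1.89, 2.39, 2.39, 3.01, 3.01, 3.01].

### API

Orientations are given as a 3x3 rotation matrix whose columns are the frame's x, y, z axes.
In Python, from workcell import movep, movel, goto_joints, open_gripper, clamp, wait, inverse_kinematics, read_state, camera, PlanningError, finish_job, grip_point_offset gives the robot as it stands. Calls block until the motion is done:
- movep(position, orientation): joint-space move of the TCP to a pose.
- movel(position, frame=None, max_speed=150, guard=None): straight line of the TCP; frame=None keeps the orientation; max_speed is the mean speed in mm/s. With guard (N) it stops when the force on the tool has changed by that much, and returns True; else False.
- goto_joints(angles): joint-space move.
- open_gripper() and clamp(): open the fingers fully, or close them until they stop; the grip force is fixed at half the most.
- wait(seconds).
- inverse_kinematics(position, orientation): joint angles nearest the present ones, or None.
- read_state(): the state.
- camera(name): name is "scene" or "side" or "wrist"; returns a dict with "image" (420x560x3 uint8, blue, green, red), "range_z" (420x560 float32, mm along the optical axis (not along the pixel's ray), 0 where there is no reading), "fx", "fy", "cx", "cy" (pixels), "cam_to_world" (4x4, takes a point from camera to world coordinates). Camera axes: x right, y up, looking along -z (the intrinsics and any distortion apply to the point x, -y, -z); pixel columns grow to the right and rows downward; lengths in mm; the calibration is good to about 2 mm. A picture is of the moment at which its call begins.
A pose or a line that the arm cannot do raises PlanningError and nothing moves.
- finish_job(): hands the job in; it is judged then, once.
The state is a dict: "time": time; "qpos": joint angles; "qvel": joint speeds; "joint_efforts": joint torques, N m; "eef_pos": TCP position; "tool_rot": TCP orientation; "ft_force": force on the tool from outside, world axes, zero at the start; "torque": the same for the moment, N m; "finger_gap": finger opening in mm; "gripper_force": force on a finger pad.
Only numpy, scipy, OpenCV 4.12 (cv2) and the standard library are available. Lean on these libraries where they do the work, as an engineer would, in place of code of your own. Each camera call takes 0.05 s, during which the arm holds its last target. There are 200 camera calls.

## Working session

There is one attempt and no reset: what is moved stays moved. The work goes in short steps, each a Python script; the robot and the scene stay as the last script left them, time stands still between calls to the robot, and variables do not carry over. Pictures are saved under pics/ and viewed, at most 10 in all, crops included, and the job is handed in when it is done.

```bash
mkdir -p pics; ls
python3 - <<'E'
from workcell import *
import cv2,numpy as np
for n in("scene","side"):
    c=camera(n); cv2.imwrite(f"pics/{n}0.png",c["image"]); np.savez(f"{n}0.npz",**c)
    print(n,c["fx"],c["fy"],c["cx"],c["cy"],c["cam_to_world"].round(3).tolist(), [k for k in c])
s=read_state();print(s["time"],s["eef_pos"],s["tool_rot"],grip_point_offset,s["ft_force"],s["finger_gap"])
E
```

```text
pics
scene 476.6388890843574 476.6388890843574 280.62632304005444 198.98918135520256 [[0.394, -0.704, 0.591, 1251.328], [0.919, 0.292, -0.265, -280.796], [0.014, 0.648, 0.762, 942.109], [0.0, 0.0, 0.0, 1.0]] ['image', 'range_z', 'fx', 'fy', 'cx', 'cy', 'cam_to_world']
side 443.1076013662025 443.1076013662025 278.3310797443168 213.5061002202484 [[-0.791, 0.343, -0.506, -35.355], [-0.611, -0.412, 0.676, 856.138], [0.023, 0.844, 0.535, 729.944], [0.0, 0.0, 0.0, 1.0]] ['image', 'range_z', 'fx', 'fy', 'cx', 'cy', 'cam_to_world']
0.1 [ 218.73545308 -585.15434803  230.78947637] [[ 9.36674494e-01  3.50200972e-01 -4.15228302e-04]
 [ 3.50201211e-01 -9.36674049e-01  9.14811897e-04]
 [-6.85655599e-05 -1.00229442e-03 -9.99999495e-01]] -18.700000000000003 [-0.03065305 -0.12776245  1.08194043] 85.14995330037539
```

View pics/scene0.png

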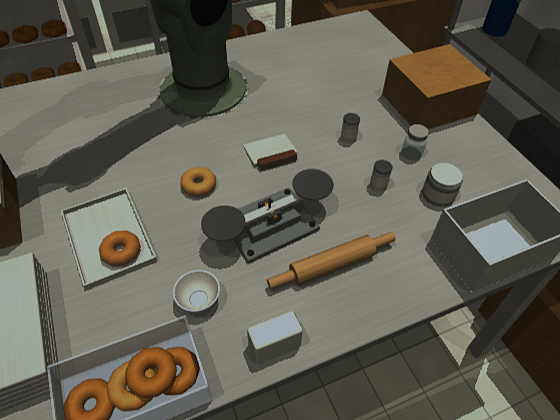

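View pics/side0.png

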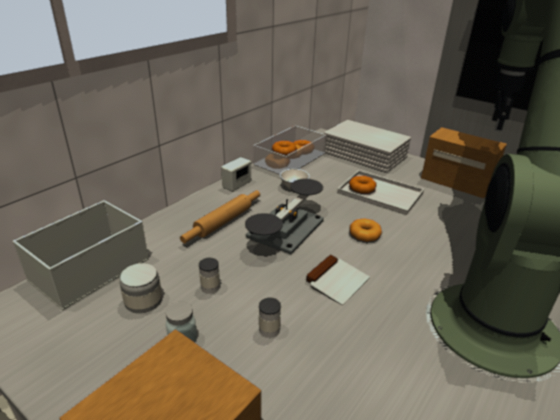

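The scene view shows the tins at about (350,127) and (381,176). The left pan is at (312,185), the right pan at (223,222), and the tray at (110,237) with its bagel at (120,248). The jar is at (415,142) and the can at (443,184). The side view agrees, with the tins at (269,317) and (209,275).

```bash
cat > h.py <<'E'
import numpy as np,cv2
from workcell import *
def cloud(c):
    h,w=c["range_z"].shape; v,u=np.mgrid[:h,:w]; d=c["range_z"]
    p=np.stack([(u-c["cx"])/c["fx"]*d,-(v-c["cy"])/c["fy"]*d,-d],-1)
    M=c["cam_to_world"]; P=p@M[:3,:3].T+M[:3,3]; P[d<=0]=np.nan; return P
def ray(c,u,v,z):
    M=c["cam_to_world"]; r=M[:3,:3]@np.array([(u-c["cx"])/c["fx"],-(v-c["cy"])/c["fy"],-1]); o=M[:3,3]
    return o+r*(z-o[2])/r[2]
def proj(c,p):
    M=c["cam_to_world"]; q=M[:3,:3].T@(np.asarray(p)-M[:3,3]); return c["cx"]-c["fx"]*q[0]/q[2], c["cy"]+c["fy"]*q[1]/q[2]
def top(c,seed,zlo,zhi,r):
    """horizontal disc near seed (world xy): circle through points in a height band -> centre by ellipse/pixel centroid on plane"""
    P=cloud(c); m=(P[...,2]>zlo)&(P[...,2]<zhi)&(np.hypot(P[...,0]-seed[0],P[...,1]-seed[1])<r)
    m=m.astype(np.uint8); n,l,s,ce=cv2.connectedComponentsWithStats(m)
    k=1+np.argmax(s[1:,4]); Q=P[l==k]; z=np.median(Q[:,2])
    (cx,cy),rad=cv2.minEnclosingCircle(Q[:,:2].astype(np.float32))
    return dict(n=int(s[k,4]),z=round(float(z),1),mec=(round(cx,1),round(cy,1),round(rad,1)),mid=ray(c,*ce[k],z)[:2].round(1))
E
python3 - <<'E'
from h import *
S={n:dict(np.load(f"{n}0.npz")) for n in("scene","side")}
c=S["scene"]
for nm,(u,v),z,lo,hi,r in [("tin1",(350,117),76,66,84,40),("tin2",(382,166),76,66,84,40),("jar",(416,131),85,72,95,45),("can",(444,173),80,70,90,60),("panL",(312,185),88,78,98,65),("panR",(223,222),88,78,98,65),
  ("bagelT",(119,247),30,22,42,60),("bagelB",(198,181),30,22,42,60),("bowl",(196,292),45,30,55,70)]:
    s=ray(c,u,v,z); print(nm,s[:2].round())
    for n in S:
        try: print("   ",n,top(S[n],s,lo,hi,r))
        except Exception as e: print(n,e)
for uv in [(62,207),(128,189),(157,263),(82,285)]: print("tray",ray(c,*uv,18).round(0))
for uv in [(268,285),(395,237)]: print("roller",ray(c,*uv,26).round(0))
for uv in [(343,190),(425,192),(405,209)]: print("traySide",ray(S["side"],*uv,18).round(0))
E
```

```text
tin1 [376. 320.]
    scene {'n': 190, 'z': 77.0, 'mec': (380.6, 321.2, 25.7), 'mid': array([385.6, 317.8])}
    side {'n': 338, 'z': 76.1, 'mec': (381.0, 322.2, 24.1), 'mid': array([377.8, 325.7])}
tin2 [577. 303.]
    scene {'n': 228, 'z': 77.4, 'mec': (575.0, 303.3, 25.8), 'mid': array([580.2, 301.4])}
    side {'n': 255, 'z': 76.1, 'mec': (576.7, 306.1, 24.3), 'mid': array([571.5, 309.9])}
jar [505. 451.]
    scene {'n': 276, 'z': 86.4, 'mec': (506.2, 455.4, 28.1), 'mid': array([511. , 451.2])}
    side {'n': 513, 'z': 85.2, 'mec': (505.1, 456.9, 27.5), 'mid': array([500.5, 461.5])}
can [661. 432.]
    scene {'n': 701, 'z': 81.9, 'mec': (665.6, 432.9, 41.9), 'mid': array([669.7, 428.6])}
    side {'n': 788, 'z': 80.2, 'mec': (663.2, 435.1, 42.3), 'mid': array([657.8, 439.4])}
panL [577. 104.]
    scene {'n': 1014, 'z': 90.1, 'mec': (571.9, 106.5, 51.3), 'mid': array([574.4, 106.1])}
    side {'n': 666, 'z': 88.7, 'mec': (571.1, 108.1, 52.5), 'mid': array([570. , 110.6])}
panR [ 601. -130.]
    scene {'n': 1242, 'z': 89.7, 'mec': (600.7, -130.6, 51.2), 'mid': array([ 603.2, -131.5]
[... 253 characters left out ...]
6.4, -363.8, 56.7), 'mid': array([ 521.7, -349.5])}
bagelB [ 405. -136.]
    scene {'n': 696, 'z': 33.0, 'mec': (396.5, -136.2, 46.5), 'mid': array([ 403.3, -136.4])}
    side {'n': 467, 'z': 31.8, 'mec': (392.5, -131.5, 45.3), 'mid': array([ 389. , -123.2])}
bowl [ 724. -235.]
    scene {'n': 607, 'z': 42.8, 'mec': (718.0, -234.0, 50.4), 'mid': array([ 708.1, -233.3])}
    side {'n': 204, 'z': 39.8, 'mec': (732.1, -235.2, 62.4), 'mid': array([ 731. , -243.9])}
tray [ 350. -472.   18.]
tray [ 352. -309.   18.]
tray [ 602. -294.   18.]
tray [ 595. -459.   18.]
roller [757. -85.  26.]
roller [753. 242.  26.]
traySide [ 562. -294.   18.]
traySide [ 346. -458.   18.]
traySide [ 353. -314.   18.]
```

```bash
cat >> h.py <<'E'
GH=26  # TCP height above the tin's underside
def R(x,y):
    a=np.arctan2(y,x)+np.pi/2; c,s=np.cos(a),np.sin(a); return np.array([[c,s,0],[s,-c,0],[0,0,-1.]])
def pick(x,y,z0,zup=190):
    movep([x,y,z0+GH+95],R(x,y)); movel([x,y,z0+GH],max_speed=120); clamp()
    s=read_state(); print("gap",round(s["finger_gap"],1),"t",round(s["time"],1))
    movel([x,y,zup],max_speed=150); print("fz",read_state()["ft_force"].round(2))
def place(x,y,zhi,zlo,guard,zt=190,v=40):
    movep([x,y,zt],R(x,y)); movel([x,y,zhi+GH],max_speed=120); wait(.2)
    hit=movel([x,y,zlo+GH],max_speed=v,guard=guard); s=read_state()
    print("hit",hit,"bottom",(s["eef_pos"][2]-GH).round(1),"xy",s["eef_pos"][:2].round(1),"f",s["ft_force"].round(2),"t",s["time"])
E
cat >> h.py <<'E'
def yawok(x,y,z): return inverse_kinematics([x,y,z],R(x,y))
E
python3 - <<'E'
from h import *
for p in[(381,322,26),(601,-130,100),(576,305,26),(571.5,107,110),(411,-387,30),(411,-387,200)]:
    q=yawok(*p); print(None if q is None else np.round(q,2))
movep([381,322,230],R(381,322)); print(read_state()["time"])
pick(381,322,0)
E
```

```text
[-0.23  0.8  -0.81  2.03  0.91  0.72 -0.93]
[ 0.39  0.69 -0.41  1.72  0.36  0.81 -0.39]
[-0.21  0.88 -0.58  1.63  0.62  0.82 -0.57]
[ 0.12  0.67 -0.58  1.8   0.48  0.82 -0.52]
[ 0.74  0.72 -0.13  1.89  0.16  0.55 -0.25]
[ 0.79  0.47 -0.19  1.79  0.11  0.9  -0.21]
3.325
gap 44.2 t 5.2
fz [ 0.26 -0.4  -2.16]
```

Run:
```python
from h import *
print(read_state()["finger_gap"])
place(601,-130,102,71,4)
c=camera("scene"); cv2.imwrite("pics/s1.png",cv2.resize(c["image"][120:300,150:400],None,fx=2.5,fy=2.5))
```

```text
44.45514501419452
hit True bottom 75.2 xy [ 600.8 -129.9] f [-1.71 -0.6  10.  ] t 9.8167
```

View pics/s1.png

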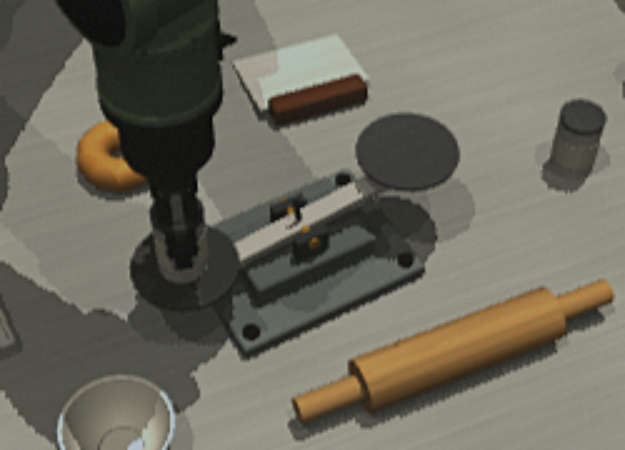

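The crop shows the tin upright on the right pan, at about (182,250), with that pan fully down and the beam tilted. I'll release it and fetch the second tin.

Run:
```python
from h import *
open_gripper(); wait(.2); movel([601,-130,230],max_speed=150)
pick(576,305,0,215)
c=camera("scene"); print(top(c,(601,-130),135,165,45), top(c,(571,107),85,115,65))
```

```text
gap 45.1 t 14.6
fz [ 0.21  0.39 -1.1 ]
{'n': 371, 'z': 151.7, 'mec': (599.9, -130.4, 24.5), 'mid': array([ 605.7, -132.3])} {'n': 1024, 'z': 103.1, 'mec': (572.0, 106.7, 51.3), 'mid': array([574.3, 105.5])}
```

Run:
```python
from h import *
place(571.5,107,110,95,1.5,zt=215,v=25)
open_gripper(); wait(.2); movel([571.5,107,250],max_speed=150); wait(1.0)
c=camera("scene"); cv2.imwrite("pics/s2.png",cv2.resize(c["image"][100:300,150:400],None,fx=2.5,fy=2.5))
for s in((601,-130),(571.5,107)):
    print(top(c,s,140,190,45)); 
print(read_state()["time"])
```

```text
hit True bottom 100.1 xy [571.3 106.8] f [-0.8  -1.11  1.26] t 18.325
{'n': 344, 'z': 151.8, 'mec': (599.5, -132.1, 24.5), 'mid': array([ 604.2, -132.1])}
{'n': 459, 'z': 176.4, 'mec': (570.5, 104.7, 25.1), 'mid': array([584.8,  97. ])}
21.0333
```

View pics/s2.png

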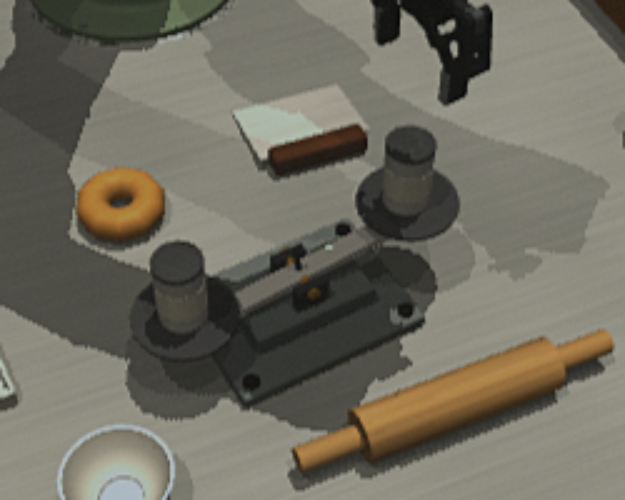

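Both tins stand upright and released. The right pan, at (185,315) in the crop, is down and the left one is up, so the right-hand tin is the heavier. I'll lift it slowly so the other pan sinks gently, then take it to the tray.

Run:
```python
from h import *
x,y=600,-131
movep([x,y,75+GH+110],R(x,y)); movel([x,y,75+GH],max_speed=100); clamp(); print("gap",read_state()["finger_gap"])
movel([x,y,75+GH+34],max_speed=25); movel([x,y,240],max_speed=150)
print("fz",read_state()["ft_force"].round(2))
c=camera("scene"); print(top(c,(571.5,107),140,190,45))
place(411,-387,30,-2,3,zt=240,v=30)
c=camera("scene"); cv2.imwrite("pics/s3.png",cv2.resize(c["image"][90:330,30:400],None,fx=2,fy=2))
```

```text
gap 44.09006614295601
fz [ 1.06  0.   -2.61]
{'n': 282, 'z': 151.9, 'mec': (570.1, 104.0, 25.0), 'mid': array([574.5, 103. ])}
hit True bottom 4.6 xy [ 411.1 -387. ] f [-0.41  0.33  7.77] t 29.9917
```

View pics/s3.png

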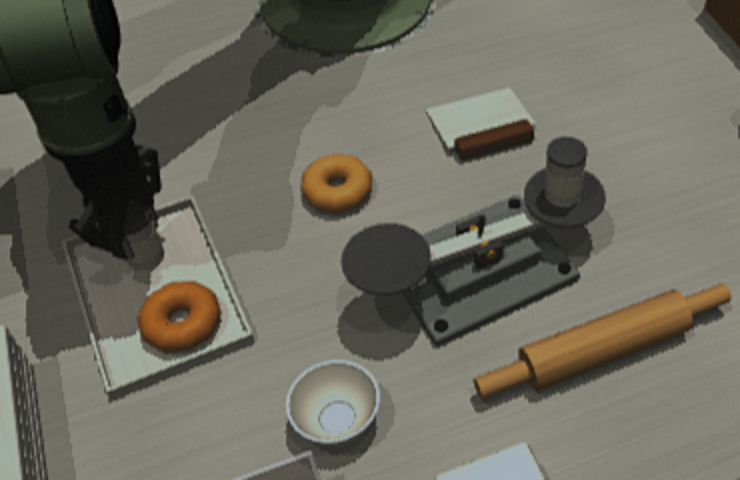

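The heavier tin is held on the tray floor's near half at (140,250), and the lighter one stands on the left pan at (565,170). I'll release, retreat and check.

Run:
```python
from h import *
open_gripper(); wait(.3); movel([411,-387,240],max_speed=150); wait(.5)
goto_joints([1.143,0.521,-0.036,1.599,0.021,1.021,-0.113]); wait(.5)
for n in("scene","side"):
    c=camera(n)
    print(n,top(c,(411,-387),66,92,45),top(c,(571,105),140,170,45))
    cv2.imwrite(f"pics/f_{n}.png",c["image"])
print(read_state()["time"])
```

```text
scene {'n': 309, 'z': 80.9, 'mec': (411.3, -385.7, 25.4), 'mid': array([ 417.1, -386.2])} {'n': 284, 'z': 151.9, 'mec': (570.0, 105.1, 25.1), 'mid': array([574.5, 102.9])}
side {'n': 125, 'z': 79.5, 'mec': (409.2, -382.8, 24.4), 'mid': array([ 405.4, -374. ])} {'n': 190, 'z': 150.7, 'mec': (569.5, 107.5, 24.3), 'mid': array([564.5, 113.5])}
34.5583
```

View pics/f_scene.png

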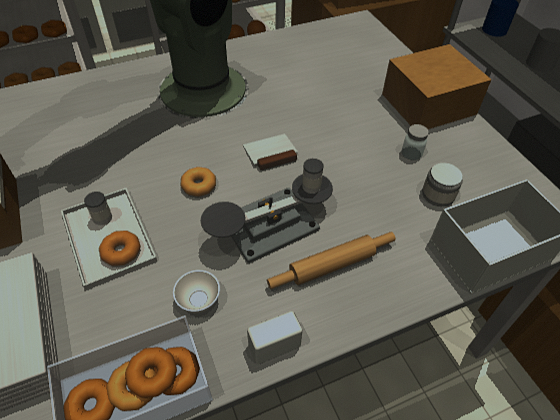

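The heavier tin stands on the tray at (97,208), the lighter one on the left pan at (312,175), and nothing else has moved.

```bash
python3 -c "
from workcell import *
print(finish_job())"
```

```text
the job is handed in; nothing more can be done
None
```

The job is handed in at about 35 s on the robot's clock: the heavier tin stands upright on the sheet pan beside the bagel, the lighter one is still on the balance's left pan, and the other things look unmoved in the last picture; no verdict came back.

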